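# Proof-pull a bench tension gauge to its limit marker

### The arm

A 6-joint arm with a two-finger parallel gripper is mounted at the origin on the work surface. World frame = base frame: x ahead of the robot, y to its left, z up, the work surface at z = 0. Lengths are in m, angles in rad, forces in N, time in s.
With the tool pointing down it reaches from about 0.25 to 0.85 m from the base axis. Payload 12.5 kg.
Tool frame: the origin (TCP) lies between the finger pads; the fingertips stand 25 mm ahead of it and the grasp point (between the pads) lies 6 mm ahead of it (manip.tips_ahead is the distance from the TCP to the fingertips, in m); z points along the fingers, x is the direction in which the jaws open and shut, and the axes are right-handed (so a half turn about z gives the same grasp; the last joint's range is limited). The gripper opens to 93 mm and grips with 3 to 60 N. Pads are 15 mm wide; open, the fingers measure 128 mm over their backs; the gripper's body (75 mm by 188 mm) begins 65 mm behind the grasp point.
Start: joints at [-1.194, 0.351, 1.652, -0, 1.139, -0.085], TCP at [0.245, -0.492, 0.244] pointing down, gripper open.
Joint ranges: [-2.75, 2.75], [-0.79, 2.1], [0.01, 2.65], [-1.57, 4.71], [0.07, 3.14], [-2.87, 2.87]. Speed limits (rad/s): [2.22, 2.22, 2.79, 3.14, 3.14, 3.14].

### API

Orientations are given as a unit quaternion [x, y, z, w].
In Python, from plant import sensors, eyes, workorder, manip gives the robot as it stands. The module is installed in compiled form; this text tells all that it offers.
- The arm moves only by the tool drive_tool, never from a script. Its argument "series" is a list of rows, each an object with "offset": the shift along the world's x, y, z in m, a list of three; "rot": the turn, a rotation vector about the world's x, y, z in degrees, a list of three. In form: [{"offset": [tx, ty, tz], "rot": [rx, ry, rz]}, ...]. A call has 1 to 10 rows; each row shifts and turns the commanded pose from where the row before left it; what a row does not reach is not made up. A row lasts 1/10 s, in which the tool goes at most 50 mm and 8.59 degrees, less where a joint would pass 70% of its speed; a pose out of reach is approached as far as the arm can. A call with a gripper value outside its range is refused whole. "claw" is the closure, from 0 (fully open) to 1 (shut), set as the call begins (left out, the last holds). The fingers move at their own pace and stop on an object; "force" is the grip in N (left out, the last holds). Time passes only in rows, so rows that do not move let the fingers close. It gives the time, the measured TCP pose, the force and the opening at its end, in the units of the state.
- sensors.sense(): the state, without advancing time (a new reading comes with each control period).
- eyes.read_camera(name): name is "scene" or "top" or "wrist"; returns a dict with "img" (400x640x3 uint8, red, green, blue), "K" (3x3 intrinsics, pixels), "R" (3x3) and "t" (3): a world point X has camera coordinates R X + t; the wrist camera has in their place "tool_from_camera" (4x4, takes a point from camera to tool coordinates, whose origin is the TCP and whose axes are the tool frame's). Camera axes: x right, y down, z forward; pixel columns grow to the right and rows downward; lengths in m; the calibration is good to about 2 mm. A picture is of the moment at which its call begins: read the wrist's pose just before it. There is no depth.
- workorder.hand_in(): hands the job in, once; it reports no verdict.
The state is a dict: "clock": time; "joints": joint angles; "dq": joint speeds; "effort": joint torques, N m; "position": TCP position; "eef_rot": TCP orientation; "force": force on the tool from outside, world axes, zero at the start; "wrist_torque": the same for the moment, N m; "grip_width": opening from 0.0 (shut) to 1.0 (fully open).
Only numpy, scipy, OpenCV 4.12 (cv2) and the standard library are available. Lean on these libraries where they do the work, as an engineer would, in place of code of your own. Each camera call takes 0.05 s, during which the arm holds its last target.

### The job

Pull the bench tension gauge's stirrup handle out until its loose peak rider has been pushed to stand between the two prongs of the limit marker, hold the pull there for about a second, then ease the handle back so that the spring draws the slide fully home without snapping, and let go; the rider must stay between the prongs. Move the rider only by pulling the gauge: do not touch it or shift the marker, and leave the beaker, jar and weight alone.

Things in the scene. Friction and masses are not known exactly. Their poses are not given: they have to be found in the camera images.
- gauge: White tension-gauge housing 150 x 60 x 60 mm high, on a dark base plate 190 x 110 x 8 mm bolted to the bench. Origin on the bench below it; the housing spans x -70 to +80 mm. Gauge -x is the pull direction, out of its front, roughly towards the robot; z up. On its top, 60 mm above the bench, an open channel runs along x between two rails 8 mm high.
- draw (a joint): The gauge's reading: how far its sprung slide is drawn out (m), 0 = fully home, stop at 0.050. The spring needs about 2.5 N to start and 0.25 N more per mm. The slide's upright plate in the channel, on the rider's +x side, pushes the rider out: a rider being pushed has its centre at gauge x = 22 mm minus the reading.
- pull_bar (a point): Middle of the outer cross-bar of the steel stirrup handle, 45 mm above the bench. The bar is 8 mm round, along the gauge's y, 72 mm between the centres of the side bars. The handle slides only along the gauge's x; 1 mm of handle draws the slide 1 mm once its free play is used up.
- stirrup (a point): Middle of the stirrup's opening, 45 mm above the bench, 29 mm inside the cross-bar; clear opening 50 mm (gauge x) by 64 mm (y), only bench below. The handle first slides out with light drag (under 1 N) through an unknown free play of 0 to 15 mm that its position does not show (its hidden adjuster varies too), then meets the slide solidly. It may stay at the out end of its play.
- rider_needle (a point): Peak rider: loose steel block 12 (x) x 16 x 12 mm high, about 18 g, in the channel on the gauge, with a thin needle across its middle reaching over the +y rail. This point is on the needle, 14 mm above the channel floor. It starts 0 to 6 mm ahead of the slide's plate, which only pushes it outwards; it stays there when the slide returns, so an overshoot cannot be undone.
- rider: The same peak rider; origin at the centre of its underside, x along the channel.
- limit (a point): Limit marker: dark steel clip beside the +y rail on the gauge, with two upright prongs 20 mm high and a 9 mm gap between them along the gauge's x. This point is half-way between the prongs; axes as the gauge's. Set anew each time, at 16 to 36 mm of reading. The needle is right when within 4.5 mm of this point along the gauge's x.
- beaker: Bystander: glass beaker 64 mm across, 80 mm high; origin under its centre.
- jar: Bystander: amber jar 54 mm across, 75 mm high; origin under its centre.
- weight: Bystander: brass weight 38 mm across, 56 mm high, 0.4 kg; origin under its centre.

How it is judged:
By the outcome, as a careful person would: the job done as asked, in the order asked, and still so for the second after the job is handed in, with the robot touching nothing.
It also fails if it takes over 51 s, if anything falls off the work surface, if the arm or the gripper's body presses on something with over 40 N, if the wrist force passes 120 N, or if a joint passes its speed limit or range.

## Working session

There is one attempt and no reset: what is moved stays moved. The work goes in short steps, Python scripts to look and compute and a tool call to move; the robot and the scene stay as the last step left them, time stands still between calls to the robot, and variables do not carry over. Pictures are saved under pics/ and viewed, and the job is handed in when it is done.

Besides the shell and the picture viewer there is one more tool, called by a JSON object that holds its "fn" and its "kwargs", one argument or row to a line. drive_tool: Moves the arm, as the interface text tells. Its arguments: {"type":"object","properties":{"series":{"type":"array","items":{"type":"object","properties":{"offset":{"type":"array","items":{"type":"number"}},"rot":{"type":"array","items":{"type":"number"}}}}},"claw":{"type":"number"},"force":{"type":"number"}},"required":["series"]}

```bash
mkdir -p pics
python3 - <<'E'
from plant import sensors, eyes, manip
import cv2,numpy as np
s=sensors.sense(); print(s, manip.tips_ahead)
for n in("scene","top"):
    c=eyes.read_camera(n); cv2.imwrite(f"pics/{n}0.png",c["img"][:,:,::-1]); print(n,c["K"],c["R"],c["t"])
    np.savez(f"{n}0.npz",**c)
E
```

```text
{'clock': 0.0, 'joints': array([-1.19356292e+00,  3.51225200e-01,  1.65242377e+00, -2.27786252e-05,
        1.13909244e+00, -8.45981863e-02]), 'dq': array([9.41940612e-04, 7.11222765e-05, 7.44846054e-04, 1.03222378e-04,
       7.02452674e-04, 1.85246572e-03]), 'effort': array([-8.84002166e-04, -4.97317314e+01, -2.85254520e+01,  6.97962684e-02,
        2.57103669e-02, -1.06827274e-04]), 'position': array([ 0.24497652, -0.49207783,  0.24310758]), 'eef_rot': array([ 8.50175461e-01, -5.26499151e-01, -4.67187447e-04, -3.34289837e-04]), 'force': array([ 0.2908494 , -0.11416961, -0.31694356]), 'wrist_torque': array([ 0.01320302,  0.0281207 , -0.05692376]), 'grip_width': 1.0004839704680073} 0.025
scene [[467.61768803   0.         317.98899315]
 [  0.         467.61768803 205.36499768]
 [  0.           0.           1.        ]] [[ 0.55891165  0.82897058 -0.02062881]
 [ 0.53661776 -0.38054236 -0.75314599]
 [-0.63218601  0.40987228 -0.6575299 ]] [-0.35718594 -0.2693237   1.28874793]
top [[479.03726358   0.         327.17783522]
 [  0.         479.03726358 198.52328334]
 [  0.           0.           1.        ]] [[ 0.02209563 -0.99974412 -0.00484456]
 [-0.9894071  -0.02117124 -0.14361532]
 [ 0.14347601  0.00796652 -0.98962173]] [0.01726146 0.61653729 0.81174756]
```

View pics/scene0.png

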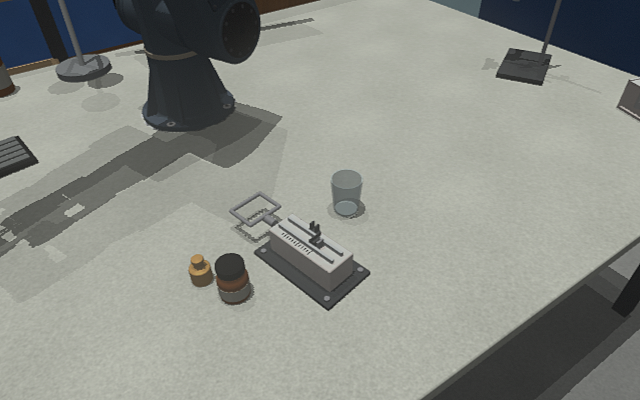

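View pics/top0.png

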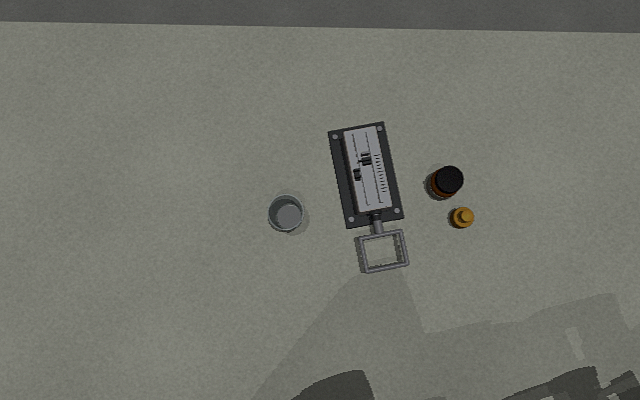

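The top view shows the stirrup at about px (382,251), the gauge body around (368,170), and the beaker at (287,213), well clear. I'll zoom in next.

Run:
```python
import cv2
a=cv2.imread("pics/top0.png")[115:285,310:480]; cv2.imwrite("pics/top0z.png",cv2.resize(a,None,fx=3.5,fy=3.5,interpolation=cv2.INTER_CUBIC))
from plant import eyes
c=eyes.read_camera("wrist"); cv2.imwrite("pics/w0.png",c["img"][:,:,::-1]); print(c["K"],c["tool_from_camera"])
```

```text
[[357.63436365   0.         316.64371804]
 [  0.         357.63436365 198.7153146 ]
 [  0.           0.           1.        ]] [[ 9.99999680e-01  5.51378684e-05 -7.97768083e-04  1.59418102e-03]
 [ 1.59166203e-04  9.63935242e-01  2.66136853e-01 -7.40087843e-02]
 [ 7.83670989e-04 -2.66136895e-01  9.63934925e-01 -1.41611084e-01]
 [ 0.00000000e+00  0.00000000e+00  0.00000000e+00  1.00000000e+00]]
```

View pics/top0z.png

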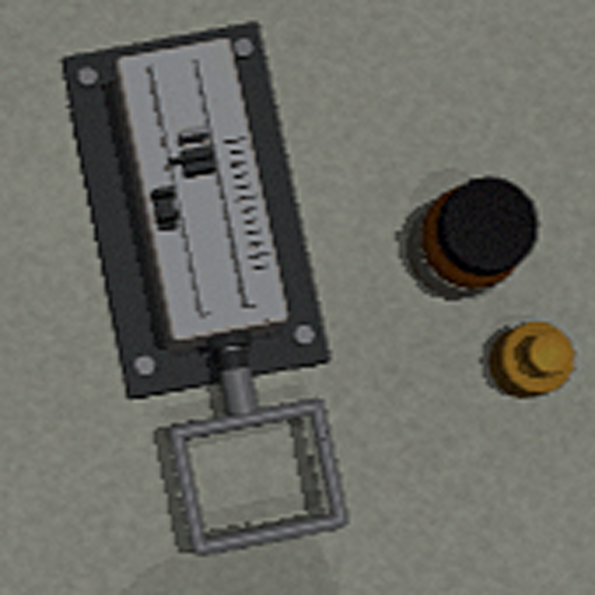

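View pics/w0.png

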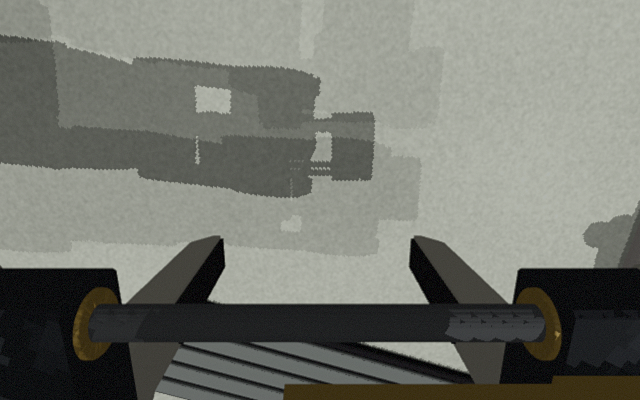

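```bash
cat > h.py <<'E'
import numpy as np,cv2
from scipy.spatial.transform import Rotation as Ro
def ray(c,uv,z,R=None,t=None):
    R=c["R"] if R is None else R; t=c["t"] if t is None else t
    d=R.T@np.linalg.inv(c["K"])@np.array([uv[0],uv[1],1.]); C=-R.T@t
    return C+d*(z-C[2])/d[2]
def wristRt(c,s):
    T=np.eye(4);T[:3,:3]=Ro.from_quat(s["eef_rot"]).as_matrix();T[:3,3]=s["position"]
    M=np.linalg.inv(T@c["tool_from_camera"]); return M[:3,:3],M[:3,3]
def proj(c,X,R=None,t=None):
    R=c["R"] if R is None else R; t=c["t"] if t is None else t
    p=c["K"]@(R@np.asarray(X)+t); return p[:2]/p[2]
E
python3 - <<'E'
from h import *
c=np.load("top0.npz")
f=lambda p:(310+(p[0]+.5)/3.5-.5,115+(p[1]+.5)/3.5-.5)
P={k:ray(c,f(p),z) for k,p,z in [("FL",(65,57),.008),("FR",(258,22),.008),("NR",(328,360),.008),("NL",(130,397),.008),("barL",(200,545),.045),("barR",(342,520),.045),("bL",(205,547),.045),("inL",(172,432),.045),("inR",(322,407),.045),("needle",(180,160),.074),("prong",(165,208),.08)]}
for k,v in P.items(): print(k,v.round(4))
d=(P["FL"]+P["FR"]-P["NL"]-P["NR"])/2; print(np.degrees(np.arctan2(d[1],d[0])),np.linalg.norm(d))
d=P["inL"]-P["inR"];print(np.degrees(np.arctan2(-d[0],d[1])))
print("mid",(P["FL"]+P["FR"]+P["NL"]+P["NR"])/4,"bar",(P["barL"]+P["barR"])/2)
E
```

```text
FL [0.7513 0.0319 0.008 ]
FR [ 0.7732 -0.0729  0.008 ]
NR [ 0.5888 -0.1109  0.008 ]
NL [ 0.5669 -0.0065  0.008 ]
barL [ 0.4906 -0.0414  0.045 ]
barR [ 0.5045 -0.1122  0.045 ]
bL [ 0.4897 -0.0439  0.045 ]
inL [ 0.5466 -0.0267  0.045 ]
inR [ 0.5609 -0.1022  0.045 ]
needle [ 0.6803 -0.0272  0.074 ]
prong [ 0.6546 -0.0197  0.08  ]
11.694627848680812 0.18830569128785443
10.686141568183078
mid [ 0.67007535 -0.03961623  0.008     ] bar [ 0.49756315 -0.07678589  0.045     ]
```

{"fn": "drive_tool", "kwargs": {
  "series": [
    {"offset": [0.02,0.03,0],"rot": [0,0,7.5]},
    {"offset": [0.03,0.035,0],"rot": [0,0,7.5]},
    {"offset": [0.03,0.035,0],"rot": [0,0,7.5]},
    {"offset": [0.03,0.035,0],"rot": [0,0,7.5]},
    {"offset": [0.03,0.035,0],"rot": [0,0,7.5]},
    {"offset": [0.03,0.035,0],"rot": [0,0,7.5]},
    {"offset": [0.03,0.035,0],"rot": [0,0,7.5]},
    {"offset": [0.03,0.035,0],"rot": [0,0,7.5]},
    {"offset": [0.03,0.035,0],"rot": [0,0,7.5]},
    {"offset": [0.03,0.035,0],"rot": [0,0,7.3]}
  ],
  "claw": 0.55
}}

```text
clock: 1.15
position: [0.536, -0.1456, 0.2435]
eef_rot: [0.995, 0.101, -0.0, -0.0]
force: [0.3, -0.6, 0.8]
grip_width: 0.448
```

{"fn": "drive_tool", "kwargs": {
  "series": [
    {"offset": [0.03,0.03,0]},
    {"offset": [0.03,0.03,-0.01]},
    {"offset": [0.03,0.03,-0.01]},
    {"offset": [0.025,0.027,-0.01]},
    {"offset": [0,0,-0.01]},
    {"offset": [0,0,0]},
    {"offset": [0,0,0]}
  ]
}}

```text
invalid input
```

Run:
```python
from plant import sensors, eyes
from h import *
s=sensors.sense(); c=eyes.read_camera("wrist"); R,t=wristRt(c,s)
np.savez("w1.npz",img=c["img"],K=c["K"],R=R,t=t); print(s["clock"],s["position"],s["eef_rot"],s["grip_width"],s["force"],s["joints"])
cv2.imwrite("pics/w1.png",c["img"][:,:,::-1])
```

```text
1.15 [ 0.53598067 -0.14562923  0.24354654] [ 9.94905970e-01  1.00807248e-01 -9.25685514e-05 -2.02579112e-05] 0.4484655951530583 [ 0.29567321 -0.63830991  0.76283305] [-3.49100903e-01  3.60693424e-01  1.63758200e+00 -4.84134342e-05
  1.14350155e+00 -5.51038375e-01]
```

View pics/w1.png

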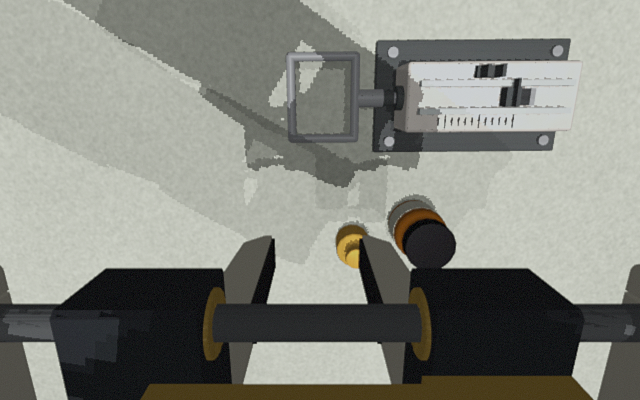

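The wrist view shows the handle aligned with the image rows: cross-bar at px x≈291, rider (515,93), marker (490,71). Next I'll move above the gauge for a closer look.

{"fn": "drive_tool", "kwargs": {
  "series": [
    {"offset": [0.025,0.03,0],"rot": [0,0,0]},
    {"offset": [0.03,0.03,-0.01],"rot": [0,0,0]},
    {"offset": [0.03,0.03,-0.01],"rot": [0,0,0]},
    {"offset": [0.03,0.026,-0.01],"rot": [0,0,0]},
    {"offset": [0,0,-0.01],"rot": [0,0,0]},
    {"offset": [0,0,0],"rot": [0,0,0]},
    {"offset": [0,0,0],"rot": [0,0,0]}
  ]
}}

```text
clock: 1.9
position: [0.6495, -0.0321, 0.2037]
eef_rot: [0.995, 0.098, -0.0, -0.0]
force: [0.6, -0.5, 0.8]
grip_width: 0.451
```

Run:
```python
from plant import sensors, eyes
from h import *
s=sensors.sense(); c=eyes.read_camera("wrist"); R,t=wristRt(c,s)
np.savez("w2.npz",img=c["img"],K=c["K"],R=R,t=t); print(s["clock"],s["position"],s["eef_rot"],s["grip_width"],s["force"],s["dq"].max())
cv2.imwrite("pics/w2.png",c["img"][:,:,::-1])
```

```text
1.9 [ 0.64946306 -0.03207755  0.20365029] [ 9.95207214e-01  9.77877895e-02 -3.85411310e-04 -2.75420247e-06] 0.4514638688172587 [ 0.55282843 -0.54787065  0.82531285] 0.0020132895760029243
```

View pics/w2.png

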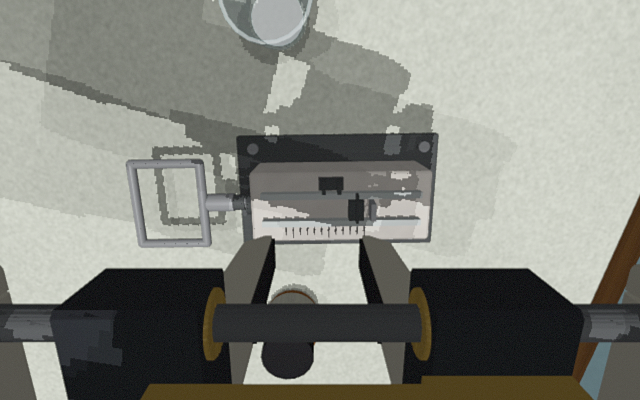

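Run:
```python
import cv2
a=cv2.imread("pics/w2.png")
cv2.imwrite("pics/w2a.png",cv2.resize(a[155:245,240:440],None,fx=4,fy=4,interpolation=cv2.INTER_CUBIC))
cv2.imwrite("pics/w2b.png",cv2.resize(a[125:255,110:300],None,fx=4,fy=4,interpolation=cv2.INTER_CUBIC))
```

```text
(no output)
```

View pics/w2a.png

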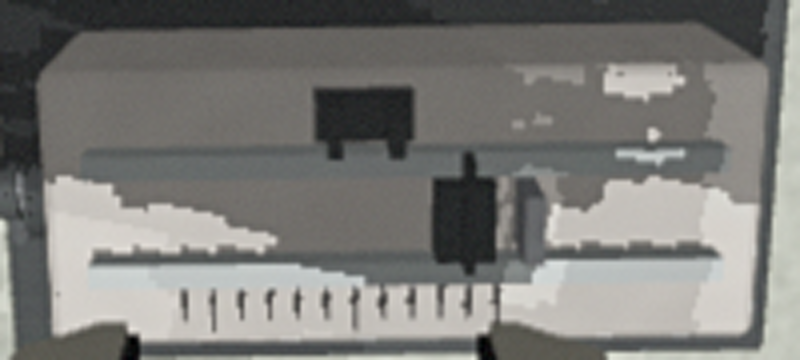

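View pics/w2b.png

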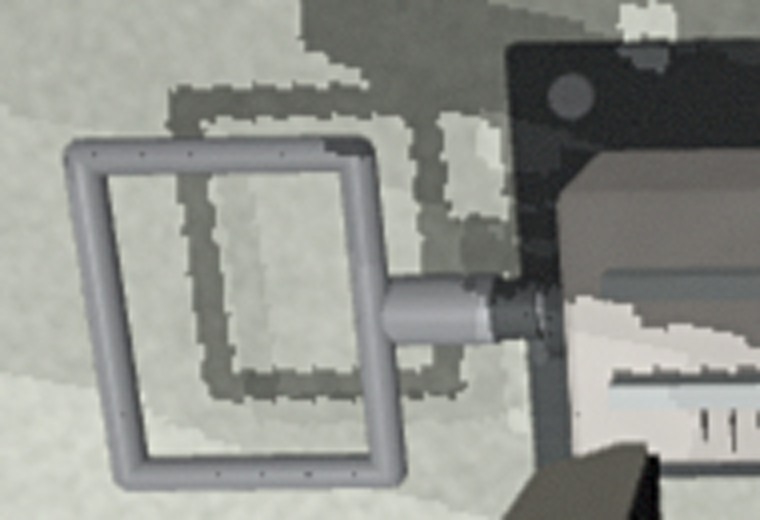

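Run:
```python
from h import *
c=np.load("w2.npz")
A=lambda p:(240+(p[0]+.5)/4-.5,155+(p[1]+.5)/4-.5)
B=lambda p:(110+(p[0]+.5)/4-.5,125+(p[1]+.5)/4-.5)
P={}
for k,p,z in [("needle",A((468,160)),.074),("riderfront",A((434,215)),.072),("riderback",A((495,215)),.072),("lim",A((367,150)),.080),("p1",A((335,150)),.080),("p2",A((399,150)),.080),
 ("hbackN",A((752,340)),.06),("hbackF",A((768,70)),.06),("hfrontF",A((40,75)),.06),("hfrontN",A((52,340)),.06),
 ("barF",B((86,155)),.045),("barN",B((131,472)),.045),("bar",B((108,312)),.045),("inF",B((357,158)),.045),("inN",B((388,472)),.045),
 ("bFL",(237,136),.008),("bFR",(438,133),.008),("bNR",(431,242),.008)]:
    P[k]=ray(c,p,z); print(k,P[k].round(4))
d=P["bFR"]-P["bFL"];print("ang",np.degrees(np.arctan2(d[1],d[0])))
d=P["hbackF"]-P["hfrontF"];print("ang",np.degrees(np.arctan2(d[1],d[0])),np.linalg.norm(d))
for a,b in(("barF","barN"),("inF","inN")):
  d=P[a]-P[b];print("ang",np.degrees(np.arctan2(-d[0],d[1])),np.linalg.norm(d))
for th in(11.,11.5):
  th=np.radians(th);u=np.array([np.cos(th),np.sin(th),0]);v=np.array([-u[1],u[0],0])
  f=(P["hfrontF"]+P["hfrontN"])/2
  for k in P: print(k,((P[k]-f)@u*1000-70).round(1),((P[k]-f)@v*1000).round(1),end="; ")
  print()
```

```text
needle [ 0.6805 -0.0249  0.074 ]
riderfront [ 0.6767 -0.0378  0.072 ]
riderback [ 0.6886 -0.0354  0.072 ]
lim [ 0.6601 -0.0253  0.08  ]
p1 [ 0.6541 -0.0265  0.08  ]
p2 [ 0.6661 -0.0242  0.08  ]
hbackN [ 0.7511 -0.0551  0.06  ]
hbackF [0.7382 0.002  0.06  ]
hfrontF [ 0.5936 -0.0277  0.06  ]
hfrontN [ 0.6045 -0.0843  0.06  ]
barF [ 0.4915 -0.0423  0.045 ]
barN [ 0.5057 -0.113   0.045 ]
bar [ 0.4983 -0.0763  0.045 ]
inF [ 0.548  -0.0317  0.045 ]
inN [ 0.5626 -0.1017  0.045 ]
bFL [ 0.5691 -0.007   0.008 ]
bFR [0.7523 0.0321 0.008 ]
bNR [ 0.7761 -0.0741  0.008 ]
ang 12.066483375351066
ang 11.629104901237664 0.1475729136816169
ang 11.390499049391458 0.07215687149295434
ang 11.811924447301289 0.0715001576260329
needle 15.9 15.0; riderfront 9.7 3.1; riderback 21.9 3.1; lim -4.2 18.5; p1 -10.3 18.4; p2 1.9 18.5; hbackN 79.4 -28.2; hbackF 77.6 30.4; hfrontF -70.0 28.8; hfrontN -70.0 -28.8; barF -173.0 34.0; barN -172.5 -38.2; bar -172.8 -0.6; inF -115.5 33.6; inN -114.5 -37.9; bFL -90.1 53.8; bFR 97.2 57.3; bNR 100.3 -51.5; 
needle 16.0 14.2; riderfront 9.7 2.4; riderback 21.9 2.3; lim -4.1 17.9; p1 -10.2 17.9; p2 2.1 17.9; hbackN 79.1 -29.5; hbackF 77.9 29.1; hfrontF -69.7 28.8; hfrontN -70.3 -28.8; barF -172.7 34.9; barN -172.8 -37.3; bar -172.8 0.3; inF -115.2 34.0; inN -114.8 -37.5; bFL -89.6 54.0; bFR 97.7 55.8; bNR 99.9 -53.0;
```

{"fn": "drive_tool", "kwargs": {
  "series": [
    {"offset": [-0.03,-0.008,0],"rot": [0,0,0.4]},
    {"offset": [-0.04,-0.012,0],"rot": [0,0,0]},
    {"offset": [-0.04,-0.012,0],"rot": [0,0,0]},
    {"offset": [-0.041,-0.012,-0.02],"rot": [0,0,0]},
    {"offset": [0,0,-0.03],"rot": [0,0,0]},
    {"offset": [0,0,-0.03],"rot": [0,0,0]},
    {"offset": [0,0,0],"rot": [0,0,0]},
    {"offset": [0,0,0],"rot": [0,0,0]}
  ]
}}

```text
clock: 2.75
position: [0.4992, -0.0759, 0.1247]
eef_rot: [0.995, 0.101, 0.0, 0.0]
force: [0.4, -0.3, 0.2]
grip_width: 0.451
```

```bash
cat > shot.py <<'E'
import sys
from plant import sensors, eyes
from h import *
n,cam=sys.argv[1:3]
s=sensors.sense(); c=eyes.read_camera(cam)
R,t=wristRt(c,s) if cam=="wrist" else (c["R"],c["t"])
np.savez(n+".npz",img=c["img"],K=c["K"],R=R,t=t); print(round(s["clock"],2),s["position"].round(4),s["eef_rot"].round(4),round(s["grip_width"],3),s["force"].round(2))
im=c["img"][:,:,::-1]
if len(sys.argv)>3:
    x0,y0,x1,y1,f=map(int,sys.argv[3:]); im=cv2.resize(im[y0:y1,x0:x1],None,fx=f,fy=f,interpolation=cv2.INTER_CUBIC)
cv2.imwrite("pics/"+n+".png",im)
E
python3 shot.py w3 wrist; python3 shot.py t3 top 320 120 420 280 4
```

```text
2.75 [ 0.4992 -0.0759  0.1247] [9.949e-01 1.012e-01 3.000e-04 1.000e-04] 0.451 [ 0.45 -0.25  0.16]
2.8 [ 0.4997 -0.0758  0.1252] [9.949e-01 1.013e-01 9.000e-04 3.000e-04] 0.448 [ 0.42  0.16 -0.54]
```

View pics/w3.png

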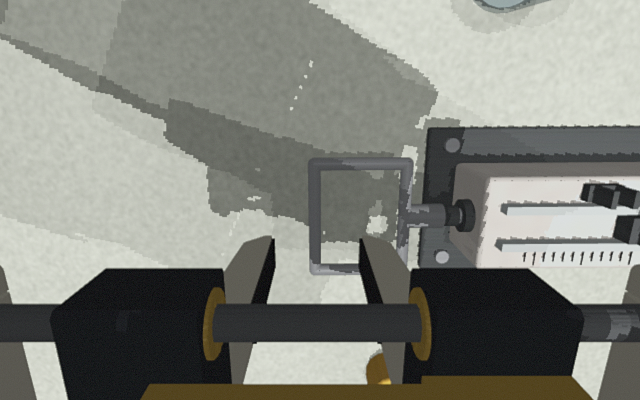

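View pics/t3.png

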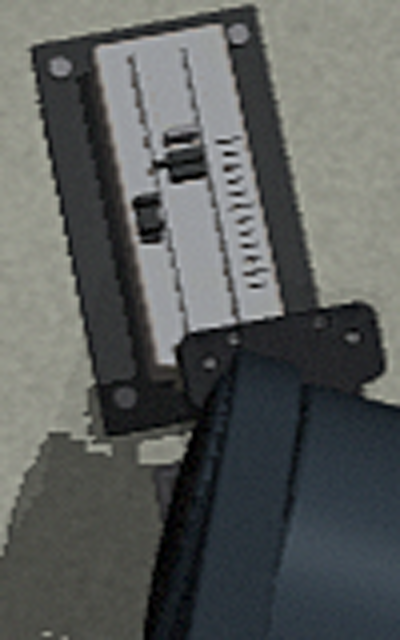

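The bar (column 314) is centred between the jaws, and the rider and marker stay visible in the top view. Descending now.

{"fn": "drive_tool", "kwargs": {
  "series": [
    {"offset": [-0.0005,0,-0.025],"rot": [0,0,0]},
    {"offset": [0,0,-0.025],"rot": [0,0,0]},
    {"offset": [0,0,-0.024],"rot": [0,0,0]},
    {"offset": [0,0,0],"rot": [0,0,0]},
    {"offset": [0,0,0],"rot": [0,0,0]},
    {"offset": [0,0,0],"rot": [0,0,0]}
  ]
}}

```text
clock: 3.45
position: [0.4996, -0.0756, 0.0513]
eef_rot: [0.995, 0.102, 0.001, 0.0]
force: [-0.2, -0.5, 0.2]
grip_width: 0.448
```

{"fn": "drive_tool", "kwargs": {
  "series": [
    {"offset": [0,0,0],"rot": [0,0,0]},
    {"offset": [0,0,0],"rot": [0,0,0]},
    {"offset": [0,0,0],"rot": [0,0,0]},
    {"offset": [0,0,0],"rot": [0,0,0]},
    {"offset": [0,0,0],"rot": [0,0,0]},
    {"offset": [0,0,0],"rot": [0,0,0]},
    {"offset": [0,0,0],"rot": [0,0,0]},
    {"offset": [0,0,0],"rot": [0,0,0]}
  ],
  "claw": 1.0,
  "force": 25
}}

```text
clock: 4.25
position: [0.4986, -0.0754, 0.0497]
eef_rot: [0.995, 0.102, -0.0, 0.0]
force: [-1.1, 0.6, 1.7]
grip_width: 0.079
```

```bash
python3 shot.py t4 top 320 120 420 240 5;python3 shot.py w4 wrist
```

```text
4.25 [ 0.4986 -0.0754  0.0497] [ 0.9948  0.1016 -0.      0.    ] 0.079 [-1.15  0.63  1.71]
4.3 [ 0.4986 -0.0754  0.0496] [ 0.9948  0.1016 -0.     -0.    ] 0.077 [-0.9   0.36  0.71]
```

View pics/t4.png

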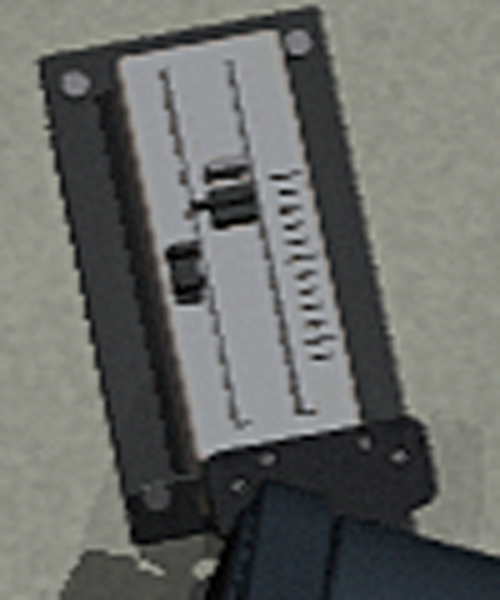

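View pics/w4.png

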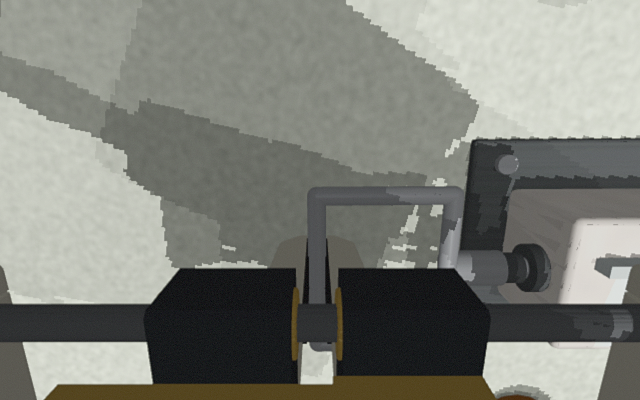

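The bar is gripped (opening about 7 mm). I'll start pulling and watch the force.

{"fn": "drive_tool", "kwargs": {
  "series": [
    {"offset": [-0.001,-0.0002,0],"rot": [0,0,0]},
    {"offset": [-0.001,-0.0002,0],"rot": [0,0,0]},
    {"offset": [-0.001,-0.0002,0],"rot": [0,0,0]},
    {"offset": [-0.001,-0.0002,0],"rot": [0,0,0]},
    {"offset": [-0.001,-0.0002,0],"rot": [0,0,0]},
    {"offset": [0,0,0],"rot": [0,0,0]}
  ]
}}

```text
clock: 4.95
position: [0.4934, -0.0764, 0.0496]
eef_rot: [0.995, 0.102, -0.0, -0.0]
force: [-0.4, -0.5, 1.1]
grip_width: 0.076
```

{"fn": "drive_tool", "kwargs": {
  "series": [
    {"offset": [-0.001,-0.0002,0],"rot": [0,0,0]},
    {"offset": [-0.001,-0.0002,0],"rot": [0,0,0]},
    {"offset": [-0.001,-0.0002,0],"rot": [0,0,0]},
    {"offset": [-0.001,-0.0002,0],"rot": [0,0,0]},
    {"offset": [-0.001,-0.0002,0],"rot": [0,0,0]},
    {"offset": [0,0,0],"rot": [0,0,0]}
  ]
}}

```text
clock: 5.55
position: [0.4884, -0.0774, 0.0496]
eef_rot: [0.995, 0.102, -0.0, 0.0]
force: [-0.7, -0.9, 0.1]
grip_width: 0.078
```

```bash
python3 shot.py t5 top 320 120 420 240 5
```

```text
5.55 [ 0.4884 -0.0774  0.0496] [ 9.948e-01  1.016e-01 -1.000e-04  0.000e+00] 0.078 [-0.68 -0.85  0.08]
```

View pics/t5.png

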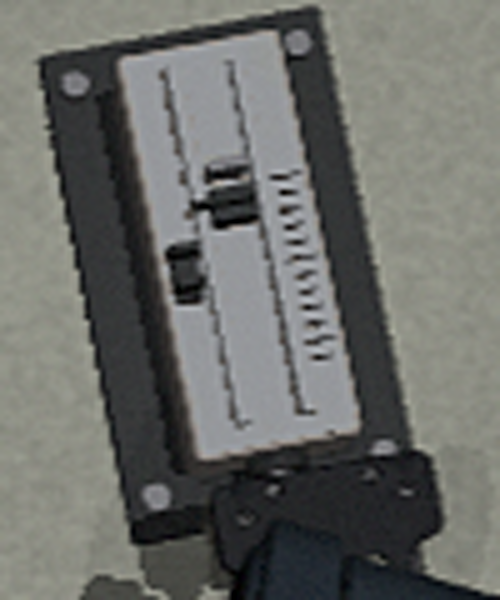

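The free play isn't used up at 10 mm: rider and plate haven't moved and there's no spring force.

{"fn": "drive_tool", "kwargs": {
  "series": [
    {"offset": [-0.001,-0.0002,0],"rot": [0,0,0]},
    {"offset": [-0.001,-0.0002,0],"rot": [0,0,0]},
    {"offset": [-0.001,-0.0002,0],"rot": [0,0,0]},
    {"offset": [0,0,0],"rot": [0,0,0]}
  ]
}}

```text
clock: 6.0
position: [0.4857, -0.078, 0.0497]
eef_rot: [0.995, 0.102, 0.0, 0.0]
force: [2.3, -0.4, 0.6]
grip_width: 0.074
```

{"fn": "drive_tool", "kwargs": {
  "series": [
    {"offset": [-0.001,-0.0002,0],"rot": [0,0,0]},
    {"offset": [-0.001,-0.0002,0],"rot": [0,0,0]},
    {"offset": [-0.001,-0.0002,0],"rot": [0,0,0]},
    {"offset": [0,0,0],"rot": [0,0,0]}
  ]
}}

```text
clock: 6.4
position: [0.4826, -0.0786, 0.0497]
eef_rot: [0.995, 0.102, 0.0, 0.0]
force: [3.3, -1.2, -0.6]
grip_width: 0.076
```

{"fn": "drive_tool", "kwargs": {
  "series": [
    {"offset": [-0.001,-0.0002,0],"rot": [0,0,0]},
    {"offset": [-0.001,-0.0002,0],"rot": [0,0,0]},
    {"offset": [-0.001,-0.0002,0],"rot": [0,0,0]},
    {"offset": [-0.001,-0.0002,0],"rot": [0,0,0]},
    {"offset": [0,0,0],"rot": [0,0,0]}
  ]
}}

```text
clock: 6.9
position: [0.4786, -0.0794, 0.0497]
eef_rot: [0.995, 0.102, 0.0, 0.0]
force: [4.7, -1.0, -0.1]
grip_width: 0.077
```

```bash
python3 shot.py t6 top 320 120 420 240 5
```

```text
6.9 [ 0.4786 -0.0794  0.0497] [9.948e-01 1.015e-01 1.000e-04 1.000e-04] 0.077 [ 4.72 -1.03 -0.11]
```

View pics/t6.png

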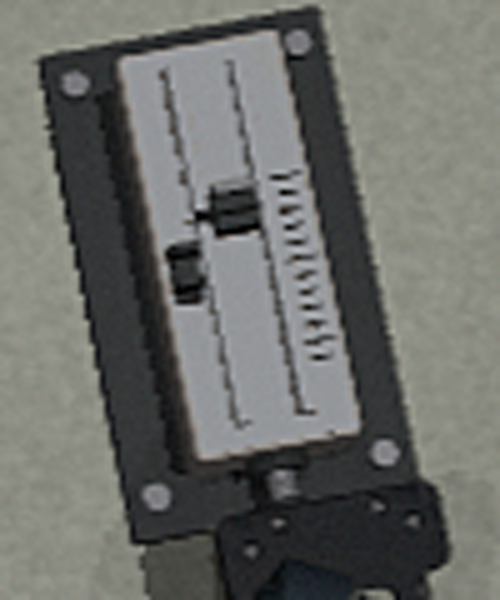

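The plate now touches the rider, and the needle has moved about 10 zoomed px (about 3.5 mm). I estimate about 16.6 mm remaining, so I'll go 11 mm and re-measure.

{"fn": "drive_tool", "kwargs": {
  "series": [
    {"offset": [-0.0013,-0.00027,0],"rot": [0,0,0]},
    {"offset": [-0.0013,-0.00027,0],"rot": [0,0,0]},
    {"offset": [-0.0013,-0.00027,0],"rot": [0,0,0]},
    {"offset": [-0.0013,-0.00027,0],"rot": [0,0,0]},
    {"offset": [-0.0013,-0.00027,0],"rot": [0,0,0]},
    {"offset": [-0.0013,-0.00027,0],"rot": [0,0,0]},
    {"offset": [-0.0013,-0.00027,0],"rot": [0,0,0]},
    {"offset": [-0.001,-0.0002,0],"rot": [0,0,0]},
    {"offset": [-0.0007,-0.00014,0],"rot": [0,0,0]},
    {"offset": [0,0,0],"rot": [0,0,0]}
  ]
}}

```text
clock: 7.95
position: [0.4683, -0.0817, 0.0498]
eef_rot: [0.995, 0.101, 0.001, 0.0]
force: [6.2, -1.0, -1.5]
grip_width: 0.076
```

```bash
python3 shot.py t7 top 340 145 390 195 11; python3 shot.py s7 scene 260 200 380 290 6
python3 - <<'E'
import cv2,numpy as np
for n in("t4","t6"):
    im=np.load(n+".npz")["img"][:,:,::-1][145:195,340:390]; cv2.imwrite(f"pics/{n}z.png",cv2.resize(im,None,fx=11,fy=11,interpolation=cv2.INTER_CUBIC))
E
```

```text
7.95 [ 0.4683 -0.0817  0.0498] [9.948e-01 1.015e-01 7.000e-04 2.000e-04] 0.076 [ 6.17 -1.03 -1.47]
8.0 [ 0.4684 -0.0817  0.0498] [9.948e-01 1.015e-01 7.000e-04 2.000e-04] 0.075 [ 7.29  0.19 -0.58]
```

View pics/t7.png

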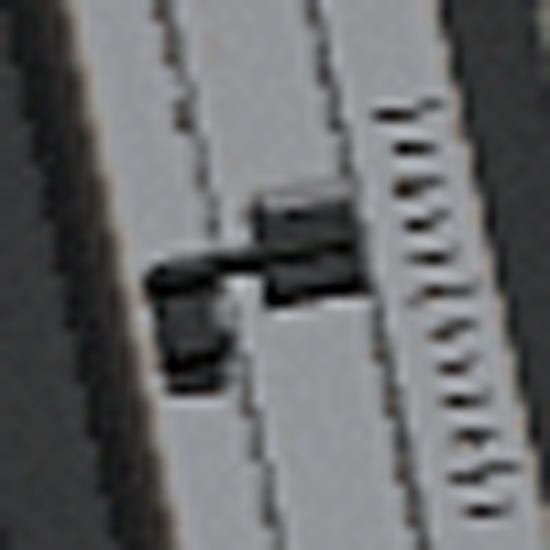

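View pics/t4z.png

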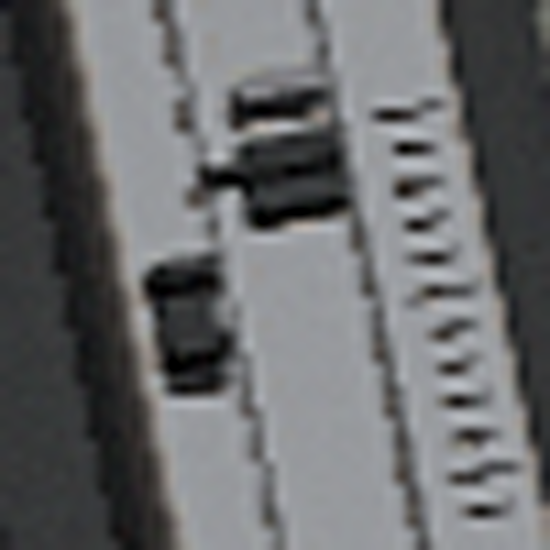

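View pics/s7.png

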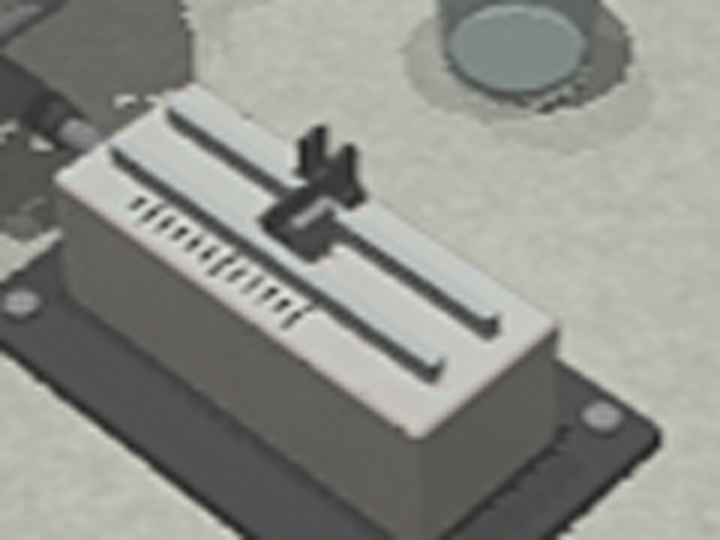

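The needle lines up with the +x prong now. I estimate about 6 mm to go from the handle travel, so I'll do 5 mm and check.

{"fn": "drive_tool", "kwargs": {
  "series": [
    {"offset": [-0.001,-0.0002,0],"rot": [0,0,0]},
    {"offset": [-0.001,-0.0002,0],"rot": [0,0,0]},
    {"offset": [-0.001,-0.0002,0],"rot": [0,0,0]},
    {"offset": [-0.001,-0.0002,0],"rot": [0,0,0]},
    {"offset": [-0.0008,-0.00016,0],"rot": [0,0,0]},
    {"offset": [0,0,0],"rot": [0,0,0]}
  ]
}}

```text
clock: 8.65
position: [0.4638, -0.0826, 0.0498]
eef_rot: [0.995, 0.102, 0.001, 0.0]
force: [8.4, -0.4, -3.4]
grip_width: 0.074
```

```bash
python3 shot.py t8 top 340 145 390 195 11; python3 shot.py s8 scene 290 205 350 255 11
python3 - <<'E'
from h import *
# project expected points in top and scene for comparison
th=np.radians(11.6);u=np.array([np.cos(th),np.sin(th),0]);v=np.array([-u[1],u[0],0])
w=np.load("w2.npz")
lim=np.array([.6601,-.0253,0])
for n,x0,y0 in(("t8",340,145),("s8",290,205)):
    c=np.load(n+".npz")
    for nm,dx,z in(("p1top",-6,.08),("p1bot",-6,.062),("p2top",6,.08),("p2bot",6,.062),("mid74",0,.074)):
        print(n,nm,((proj(c,lim+u*dx/1000+[0,0,z])-[x0,y0]+.5)*11).round(0))
E
```

```text
8.65 [ 0.4638 -0.0826  0.0498] [9.948e-01 1.015e-01 9.000e-04 3.000e-04] 0.074 [ 8.4  -0.4  -3.42]
8.7 [ 0.4638 -0.0826  0.0498] [9.948e-01 1.016e-01 1.000e-03 3.000e-04] 0.073 [ 8.69  0.23 -2.07]
t8 p1top [233. 328.]
t8 p1bot [226. 350.]
t8 p2top [219. 255.]
t8 p2bot [212. 278.]
t8 mid74 [224. 299.]
s8 p1top [217. 210.]
s8 p1bot [221. 291.]
s8 p2top [271. 246.]
s8 p2bot [274. 328.]
s8 mid74 [245. 255.]
```

View pics/t8.png

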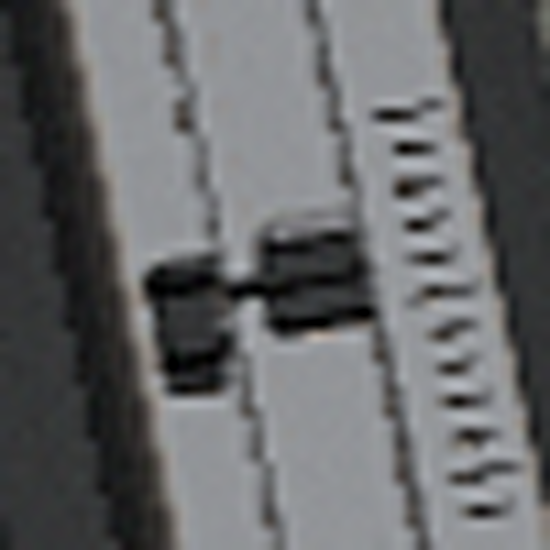

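View pics/s8.png

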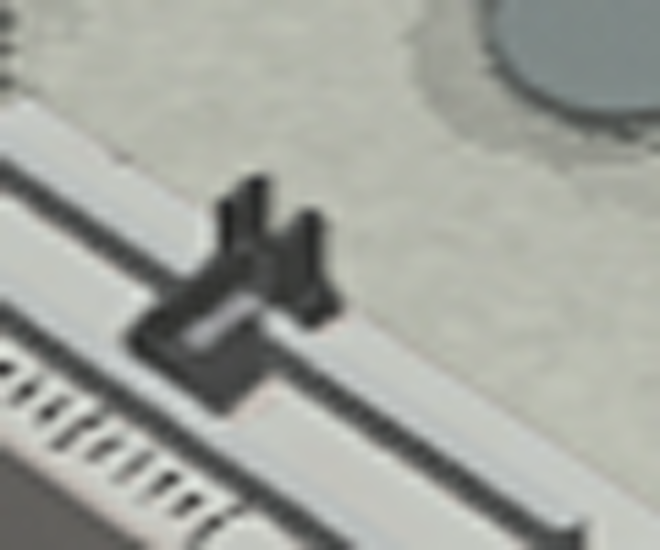

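```bash
cat > meas.py <<'E'
from h import *
import sys
g=lambda n:cv2.resize(np.load(n+".npz")["img"][140:200,335:395].mean(2).astype(np.float32),None,fx=8,fy=8,interpolation=cv2.INTER_CUBIC)
def match(a,b,box):  # box in raw px
    x0,y0,x1,y1=[int(q*8) for q in (box[0]-335,box[1]-140,box[2]-335,box[3]-140)]
    r=cv2.matchTemplate(g(b),g(a)[y0:y1,x0:x1],cv2.TM_CCOEFF_NORMED); _,m,_,l=cv2.minMaxLoc(r)
    sh=((l[0]-x0)/8,(l[1]-y0)/8)
    c=np.load(a+".npz"); p=np.array([366,160.]); th=np.radians(11.6)
    d=ray(c,p+sh,.072)-ray(c,p,.072)
    print(a,b,sh,round(m,3),"gauge dx mm",round(1000*(d[0]*np.cos(th)+d[1]*np.sin(th)),2),"dy",round(1000*(-d[0]*np.sin(th)+d[1]*np.cos(th)),2))
b=sys.argv[1]
# rider boxes: t4 front half; t6 whole
match("t4","t6",(362,156,373,167)); match("t4","t7",(362,156,373,167)); match("t4",b,(362,156,373,167)); match("t6",b,(361,159,373,168))
E
python3 meas.py t8
```

```text
t4 t6 (0.25, 1.5) 0.863 gauge dx mm -2.71 dy 0.08
t4 t7 (1.5, 7.125) 0.906 gauge dx mm -12.95 dy -0.15
t4 t8 (2.0, 9.625) 0.896 gauge dx mm -17.48 dy -0.15
t6 t8 (1.75, 8.125) 0.944 gauge dx mm -14.78 dy -0.24
```

By template matching the rider has moved 17.5 mm of the 20.0 mm required, so I'll pull 2.5 mm more.

{"fn": "drive_tool", "kwargs": {
  "series": [
    {"offset": [-0.0009,-0.00018,0],"rot": [0,0,0]},
    {"offset": [-0.0009,-0.00018,0],"rot": [0,0,0]},
    {"offset": [-0.0007,-0.00014,0],"rot": [0,0,0]},
    {"offset": [0,0,0],"rot": [0,0,0]},
    {"offset": [0,0,0],"rot": [0,0,0]}
  ]
}}

```text
clock: 9.25
position: [0.4614, -0.0831, 0.0498]
eef_rot: [0.995, 0.101, 0.001, 0.0]
force: [8.3, 0.5, -1.9]
grip_width: 0.078
```

```bash
python3 shot.py t9 top 340 145 390 195 11; python3 shot.py s9 scene 290 205 350 255 11; python3 meas.py t9
```

```text
9.25 [ 0.4614 -0.0831  0.0498] [9.948e-01 1.015e-01 1.100e-03 3.000e-04] 0.078 [ 8.34  0.47 -1.88]
9.3 [ 0.4614 -0.0831  0.0498] [9.948e-01 1.015e-01 1.100e-03 3.000e-04] 0.078 [ 9.6  -1.   -2.75]
t4 t6 (0.25, 1.5) 0.863 gauge dx mm -2.71 dy 0.08
t4 t7 (1.5, 7.125) 0.906 gauge dx mm -12.95 dy -0.15
t4 t9 (2.25, 11.0) 0.913 gauge dx mm -19.96 dy -0.12
t6 t9 (2.0, 9.5) 0.94 gauge dx mm -17.26 dy -0.2
```

View pics/t9.png

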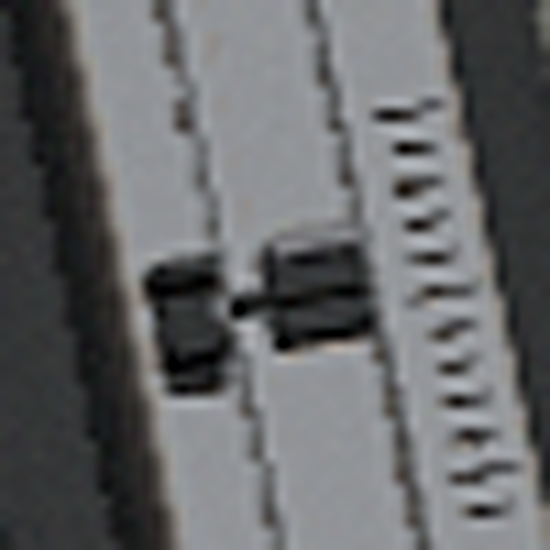

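View pics/s9.png

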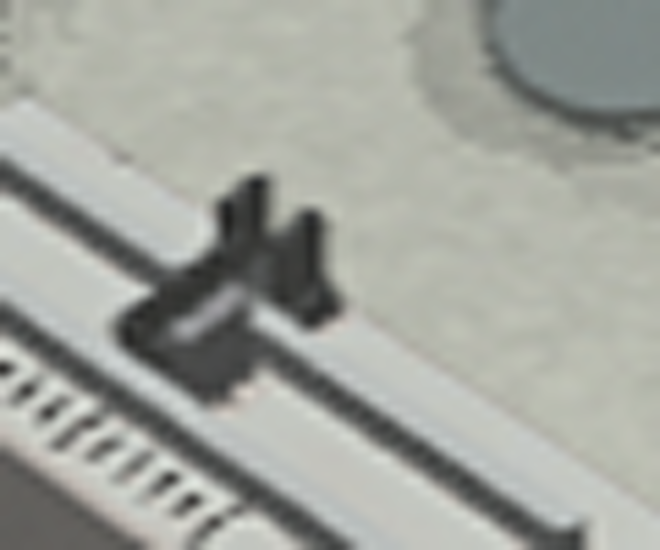

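In the top view the needle (about 240,305; extended to x=190 it's about 313) falls midway between the prongs (about 312–316). I'll hold just over a second, then ease back.

{"fn": "drive_tool", "kwargs": {
  "series": [
    {"offset": [0,0,0],"rot": [0,0,0]},
    {"offset": [0,0,0],"rot": [0,0,0]},
    {"offset": [0,0,0],"rot": [0,0,0]},
    {"offset": [0,0,0],"rot": [0,0,0]},
    {"offset": [0,0,0],"rot": [0,0,0]},
    {"offset": [0,0,0],"rot": [0,0,0]},
    {"offset": [0,0,0],"rot": [0,0,0]},
    {"offset": [0,0,0],"rot": [0,0,0]},
    {"offset": [0,0,0],"rot": [0,0,0]},
    {"offset": [0,0,0],"rot": [0,0,0]}
  ]
}}

```text
clock: 10.35
position: [0.4614, -0.0831, 0.0498]
eef_rot: [0.995, 0.102, 0.001, 0.0]
force: [7.6, 0.2, -3.2]
grip_width: 0.076
```

{"fn": "drive_tool", "kwargs": {
  "series": [
    {"offset": [0.001,0.0002,0],"rot": [0,0,0]},
    {"offset": [0.0014,0.00028,0],"rot": [0,0,0]},
    {"offset": [0.0014,0.00028,0],"rot": [0,0,0]},
    {"offset": [0.0014,0.00028,0],"rot": [0,0,0]},
    {"offset": [0.0014,0.00028,0],"rot": [0,0,0]},
    {"offset": [0.0014,0.00028,0],"rot": [0,0,0]},
    {"offset": [0.0014,0.00028,0],"rot": [0,0,0]},
    {"offset": [0.0014,0.00028,0],"rot": [0,0,0]},
    {"offset": [0.0014,0.00028,0],"rot": [0,0,0]},
    {"offset": [0.0014,0.00028,0],"rot": [0,0,0]}
  ]
}}

```text
clock: 11.35
position: [0.4744, -0.0803, 0.0497]
eef_rot: [0.995, 0.102, 0.0, 0.0]
force: [4.8, -0.3, -1.2]
grip_width: 0.078
```

{"fn": "drive_tool", "kwargs": {
  "series": [
    {"offset": [0.0014,0.00028,0],"rot": [0,0,0]},
    {"offset": [0.0014,0.00028,0],"rot": [0,0,0]},
    {"offset": [0.0014,0.00028,0],"rot": [0,0,0]},
    {"offset": [0.0014,0.00028,0],"rot": [0,0,0]},
    {"offset": [0.0014,0.00028,0],"rot": [0,0,0]},
    {"offset": [0.0012,0.00024,0],"rot": [0,0,0]},
    {"offset": [0.001,0.0002,0],"rot": [0,0,0]},
    {"offset": [0.001,0.0002,0],"rot": [0,0,0]},
    {"offset": [0.001,0.0002,0],"rot": [0,0,0]},
    {"offset": [0.001,0.0002,0],"rot": [0,0,0]}
  ]
}}

```text
clock: 12.35
position: [0.4862, -0.0779, 0.0496]
eef_rot: [0.995, 0.102, -0.0, -0.0]
force: [1.9, -0.7, 1.6]
grip_width: 0.076
```

{"fn": "drive_tool", "kwargs": {
  "series": [
    {"offset": [0.001,0.0002,0],"rot": [0,0,0]},
    {"offset": [0.001,0.0002,0],"rot": [0,0,0]},
    {"offset": [0.001,0.0002,0],"rot": [0,0,0]},
    {"offset": [0.001,0.0002,0],"rot": [0,0,0]},
    {"offset": [0,0,0],"rot": [0,0,0]},
    {"offset": [0,0,0],"rot": [0,0,0]}
  ]
}}

```text
clock: 12.95
position: [0.4903, -0.077, 0.0496]
eef_rot: [0.995, 0.102, -0.0, -0.0]
force: [0.3, -1.0, 0.8]
grip_width: 0.076
```

```bash
python3 shot.py t10 top 340 145 390 195 11
```

```text
12.95 [ 0.4903 -0.077   0.0496] [ 0.9948  0.1016 -0.     -0.    ] 0.076 [ 0.3  -1.01  0.75]
```

View pics/t10.png

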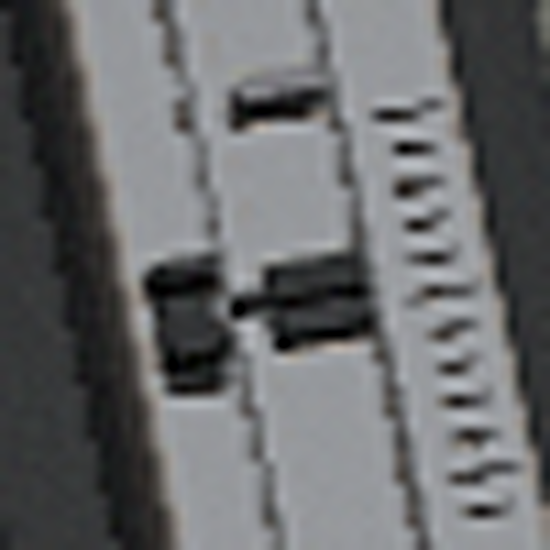

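The plate is back at its home position (y≈105, as before the pull) and the rider stayed put. I'll go 2 mm further into the free play, then let go and lift straight up.

{"fn": "drive_tool", "kwargs": {
  "series": [
    {"offset": [0.001,0.0002,0],"rot": [0,0,0]},
    {"offset": [0.001,0.0002,0],"rot": [0,0,0]},
    {"offset": [0,0,0],"rot": [0,0,0]},
    {"offset": [0,0,0],"rot": [0,0,0]}
  ]
}}

```text
clock: 13.4
position: [0.4924, -0.0766, 0.0496]
eef_rot: [0.995, 0.102, 0.0, -0.0]
force: [0.1, 0.0, 0.8]
grip_width: 0.08
```

{"fn": "drive_tool", "kwargs": {
  "series": [
    {"offset": [0,0,0],"rot": [0,0,0]},
    {"offset": [0,0,0],"rot": [0,0,0]},
    {"offset": [0,0,0],"rot": [0,0,0]},
    {"offset": [0,0,0],"rot": [0,0,0]},
    {"offset": [0,0,0],"rot": [0,0,0]},
    {"offset": [0,0,0],"rot": [0,0,0]},
    {"offset": [0,0,0],"rot": [0,0,0]}
  ],
  "claw": 0.6
}}

```text
clock: 14.1
position: [0.4923, -0.0767, 0.0496]
eef_rot: [0.995, 0.102, 0.0, -0.0]
force: [-0.4, 0.6, -0.8]
grip_width: 0.398
```

{"fn": "drive_tool", "kwargs": {
  "series": [
    {"offset": [0,0,0.01],"rot": [0,0,0]},
    {"offset": [0,0,0.02],"rot": [0,0,0]},
    {"offset": [0,0,0.03],"rot": [0,0,0]},
    {"offset": [0,0,0.03],"rot": [0,0,0]},
    {"offset": [0,0,0.03],"rot": [0,0,0]},
    {"offset": [0,0,0.03],"rot": [0,0,0]},
    {"offset": [0.04,0.01,0.01],"rot": [0,0,0]},
    {"offset": [0.04,0.01,0],"rot": [0,0,0]},
    {"offset": [0.04,0.01,0],"rot": [0,0,0]},
    {"offset": [0.03,0.01,0],"rot": [0,0,0]}
  ]
}}

```text
clock: 15.1
position: [0.644, -0.0361, 0.2105]
eef_rot: [0.995, 0.102, 0.001, 0.0]
force: [-0.2, -1.4, 0.2]
grip_width: 0.401
```

{"fn": "drive_tool", "kwargs": {
  "series": [
    {"offset": [0,0,0],"rot": [0,0,0]},
    {"offset": [0,0,0],"rot": [0,0,0]},
    {"offset": [0,0,0],"rot": [0,0,0]}
  ]
}}

```text
clock: 15.4
position: [0.6414, -0.037, 0.21]
eef_rot: [0.995, 0.101, -0.0, 0.0]
force: [-1.2, -0.2, -0.2]
grip_width: 0.401
```

```bash
python3 shot.py w11 wrist 240 150 440 250 4
```

```text
15.4 [ 0.6414 -0.037   0.21  ] [ 9.948e-01  1.015e-01 -2.000e-04  0.000e+00] 0.401 [-1.19 -0.21 -0.23]
```

View pics/w11.png

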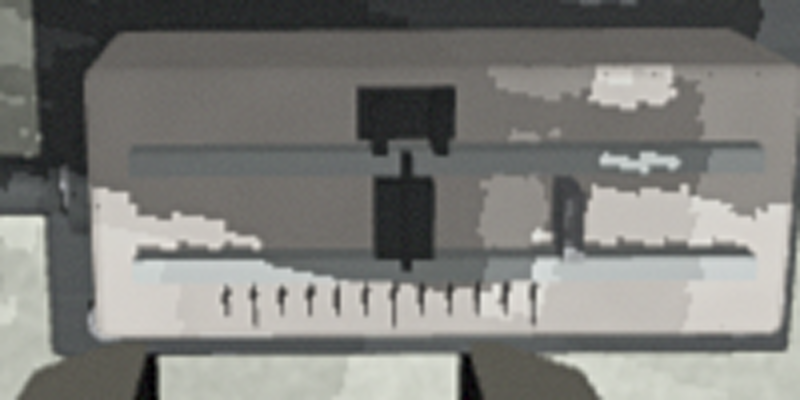

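From above, the needle (column 406) stands between the prongs (380 and 441, midpoint about 410), roughly 1 mm off centre. The plate is home and the gripper is clear, so I'm handing in.

```bash
python3 -c "
from plant import workorder; print(workorder.hand_in())"
```

```text
the job is handed in; nothing more can be done
None
```

The job is handed in at about 15.4 s on the robot's clock, with the rider standing between the limit marker's two prongs.

- **Pull:** I gripped the stirrup's cross-bar and took up about 11 mm of free play. I then drew the slide out until the camera showed the rider moved about 20 mm, to the middle of the marker, and held it there for about 1.4 s.
- **Return:** I eased the handle back at about 10–14 mm/s until the slide's plate was home and the spring force was gone. I then went 2 mm into the free play, let go and lifted clear.
- **Last check:** The wrist camera showed the needle about 0.8 mm off the middle of the prongs, with 4.5 mm allowed. The slide's plate was back at its start position in the top view just before I let go. I saw no sign that the marker had moved, and the gripper stayed clear of the beaker, jar and weight. The highest wrist force I read was about 10 N.
- **Disagreements:** Projecting the marker's position from the wrist camera into the top view was about 3 mm off. Handle travel and rider tracking also differed by about 1 mm just before the final pull. I relied on the relative wrist and top-view measurements, and the final wrist picture agreed with them.

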